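Shut the ring case in the bamboo workshop

TASK

The finished bamboo rings lie in the wide, oblong plywood box, whose hinged lid stands open. Gently lower that lid, without slamming it or pressing hard, until it lies fully shut on its box, so that the dust stays out; leave the lid of the smaller, square box open just as it stands.

Things in the scene. Friction and masses are not known exactly. Their poses are not given: they have to be found in the camera images.
- case_lid (a joint): Lid angle of the wide box (rad): 0 fully shut (level on the box), growing as it opens; starts at 0.85 to 1.3. A flat plywood panel with no handle, 160 mm from hinge to front edge, 220 mm wide, 10 mm thick, 0.23 kg. The hinge is stiff: the lid stays at any angle and yields to about 2 N near its front edge; shut fingertips can push it down anywhere on its outer face.
- case: The wide plywood box, fixed, 160 deep (x) by 220 wide (y) by 75 mm high, holding loose bamboo rings, on a dark riser block. Origin: centre of its underside, 0 to 55 mm above the bench. x: level, from front to hinge; z up. The hinge axis runs along y through (80, 0, 75.5) mm; the shut lid reaches from there to x = -80, its outer face at z = 85.5. Open, it leans to the front. Do not press hard (over 60 N).
- case_lid_rim (a point): Middle of the front edge of the wide box's lid, on the outer face (the top when shut): 160 mm from the hinge axis along the lid, 10 mm out from its underside. Moves with the lid.
- small_lid_rim (a point): The same point on the lid of the smaller, square plywood box (140 by 140 by 75 mm high, a cork block inside), which stands left or right of the wide box; its lid, 140 by 140 mm, stands open on a stiff hinge. To be left alone.

How it is judged:
By the outcome, as a careful person would: the job done as asked, in the order asked, and still so for the second after the job is handed in, with the robot touching nothing.
It also fails if it takes over 32 s, if anything falls off the work surface, if the arm or the gripper's body presses on something with over 40 N, if the wrist force passes 120 N, or if a joint passes its speed limit or range.

ROBOT

A 6-joint arm with a two-finger parallel gripper is mounted at the origin on the work surface. World frame = base frame: x ahead of the robot, y to its left, z up, the work surface at z = 0. Lengths are in m, angles in rad, forces in N, time in s.
With the tool pointing down it reaches from about 0.325 to 0.775 m from the base axis. Payload 9.3 kg.
Tool frame: the origin (TCP) lies midway between the tips of the shut fingers; the grasp point (between the pads) lies 19 mm behind it; x points along the fingers, y is the direction in which the jaws open and shut, and the axes are right-handed (so a half turn about x gives the same grasp; the last joint's range is limited). The gripper opens to 85 mm and grips with 20 to 120 N. Pads are 22 mm wide; open, the fingers measure 114 mm over their backs; the gripper's body (76 mm by 85 mm) begins 54 mm behind the grasp point. The pads swing forward as they close: fully open they stand 13 mm farther back than shut.
Start: joints at [0.956, 0.259, 0.021, 1.334, 0, 1.418], TCP at [0.245, 0.492, 0.231] pointing down, gripper open.
Joint ranges: [-3.04, 3.04], [-0.91, 1.82], [-1.04, 1.36], [-1.92, 1.95], [-1.52, 1.45], [-3.14, 3.14]. Speed limits (rad/s): [2.22, 2.22, 2.79, 3.14, 3.14, 3.14].

INTERFACE

Orientations are given as a unit quaternion [w, x, y, z].
In Python, from bench import bot gives the robot as it stands. The module is installed in compiled form; this text tells all that it offers. Calls block until the motion is done:
- bot.move_pose(position, orientation): joint-space move of the TCP to a pose.
- bot.servo_line(position, attitude=None, vel=0.15, contact_N=None): straight line of the TCP; attitude=None keeps the orientation; vel is the mean speed in m/s. With contact_N (N) it stops when the force on the tool has changed by that much, and returns True; else False.
- bot.set_joints(angles): joint-space move.
- bot.gripper_open() and bot.grab(f_grip=None): open the fingers fully, or close them until they stop; f_grip is the grip in N (None keeps the last).
- bot.wait(seconds).
- bot.solve_ik(position, orientation): joint angles nearest the present ones, or None.
- bot.get_obs(): the state.
- bot.camera(name): name is "scene" or "top" or "wrist"; returns the picture (400x640x3 uint8, red, green, blue); there is no depth.
- bot.camera_info(name): a dict with "camera_matrix" (3x3 intrinsics, pixels), "k1" (the pictures are not rectified: a ray, as slopes to the right and down, at radius r is drawn at 1 + k1 r^2 times it, then the intrinsics apply), "pose" (4x4, takes a point from camera to world coordinates); the wrist camera has in their place "T_tool_cam" (4x4, takes a point from camera to tool coordinates, whose origin is the TCP and whose axes are the tool frame's). Camera axes: x right, y down, z forward; pixel columns grow to the right and rows downward; lengths in m; the calibration is good to about 2 mm. A picture is of the moment at which its call begins: read the wrist's pose just before it. camera_info takes no time and is no camera call.
A pose or a line that the arm cannot do raises bot.IKError and nothing moves.
- bot.job_done(): hands the job in, once; it reports no verdict.
The state is a dict: "time": time; "qpos": joint angles; "qd": joint speeds; "tau": joint torques, N m; "tool_pos": TCP position; "ee_rot": TCP orientation; "contact_force": force on the tool from outside, world axes, zero at the start; "ft_torque": the same for the moment, N m; "gripper_width": opening from 0.0 (shut) to 1.0 (fully open).
Only numpy, scipy, OpenCV 4.12 (cv2) and the standard library are available. Lean on these libraries where they do the work, as an engineer would, in place of code of your own. Each camera call takes 0.05 s, during which the arm holds its last target. There are 200 camera calls.

## Working session

There is one attempt and no reset: what is moved stays moved. The work goes in short steps, each a Python script; the robot and the scene stay as the last script left them, time stands still between calls to the robot, and variables do not carry over. Pictures are saved under pics/ and viewed, about 8 in all and at most 12, crops included, and the job is handed in when it is done.

```bash
mkdir -p pics
python3 - <<'E'
from bench import bot
import cv2,numpy as np
np.set_printoptions(precision=4,suppress=True)
for n in ("scene","top"):
    im=bot.camera(n); cv2.imwrite(f"pics/{n}0.png",im[:,:,::-1])
    i=bot.camera_info(n); print(n,i)
print(bot.get_obs())
E
```

```text
scene {'camera_matrix': array([[498.9379,   0.    , 321.9211],
       [  0.    , 498.9379, 193.2004],
       [  0.    ,   0.    ,   1.    ]]), 'k1': -0.035392357990135015, 'pose': array([[ 0.8348,  0.4826, -0.2649,  0.8219],
       [ 0.5505, -0.7264,  0.4114, -0.4823],
       [ 0.0061, -0.4893, -0.8721,  1.1252],
       [ 0.    ,  0.    ,  0.    ,  1.    ]])}
top {'camera_matrix': array([[517.8698,   0.    , 322.6762],
       [  0.    , 517.8698, 206.0376],
       [  0.    ,   0.    ,   1.    ]]), 'k1': -0.0529285745031868, 'pose': array([[ 0.0158, -0.9887,  0.1494,  0.3725],
       [-0.9999, -0.0147,  0.0086, -0.008 ],
       [-0.0063, -0.1495, -0.9887,  1.3383],
       [ 0.    ,  0.    ,  0.    ,  1.    ]])}
{'time': 0.1, 'qpos': array([ 0.9564,  0.2592,  0.0208,  1.3337, -0.    ,  1.4182]), 'qd': array([ 0.0015, -0.0008,  0.0023, -0.0001,  0.0006,  0.0017]), 'tau': array([  0.0038, -55.6693,  34.5072,   0.0116,  -0.0002,   0.    ]), 'tool_pos': array([0.2449, 0.4922, 0.2307]), 'ee_rot': array([ 0.6882,  0.1614,  0.6885, -0.1622]), 'contact_force': array([-0.1573,  0.0972,  0.2519]), 'ft_torque': array([-0.0337, -0.0316, -0.0095]), 'gripper_width': 0.9998803213039266}
```

View pics/scene0.png

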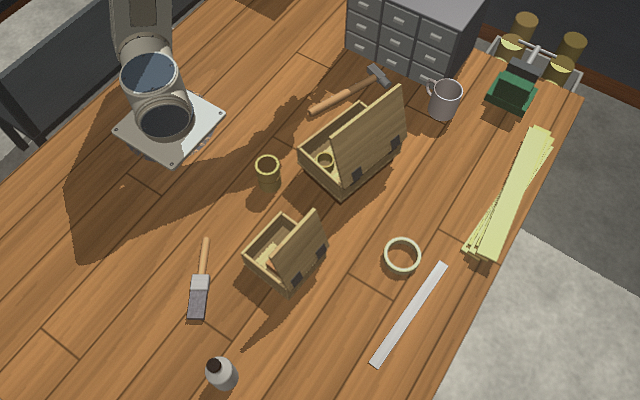

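View pics/top0.png

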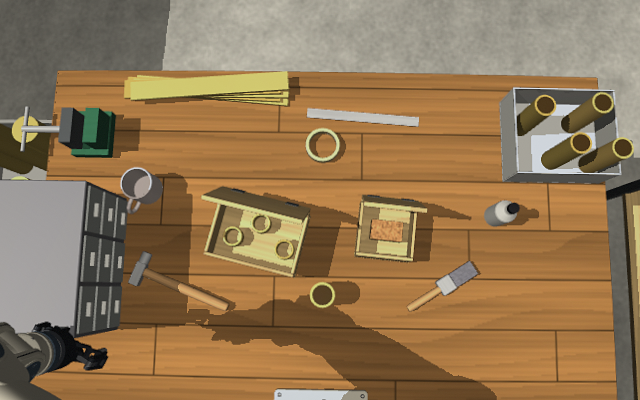

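The wide box is at about (258,235) in top and (350,145) in scene, with its lid hinged on the far side. The square box is to its right in top, at (388,230). I'll enlarge the wide box in both views to read its corners.

Run:
```python
import cv2
def crop(n,x,y,w,h,s):
    im=cv2.imread(f"pics/{n}0.png")[y:y+h,x:x+w]
    im=cv2.resize(im,None,fx=s,fy=s,interpolation=cv2.INTER_CUBIC)
    for k in range(0,w,20): cv2.putText(im,str(x+k),(k*s,8),0,.3,(0,255,255)); cv2.line(im,(k*s,10),(k*s,16),(0,255,255))
    for k in range(0,h,20): cv2.putText(im,str(y+k),(0,k*s+4),0,.3,(0,255,255)); cv2.line(im,(20,k*s),(26,k*s),(0,255,255))
    cv2.imwrite(f"pics/{n}c.png",im)
crop("top",190,175,130,110,5); crop("scene",285,75,140,130,5)
```

```text
(no output)
```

View pics/topc.png

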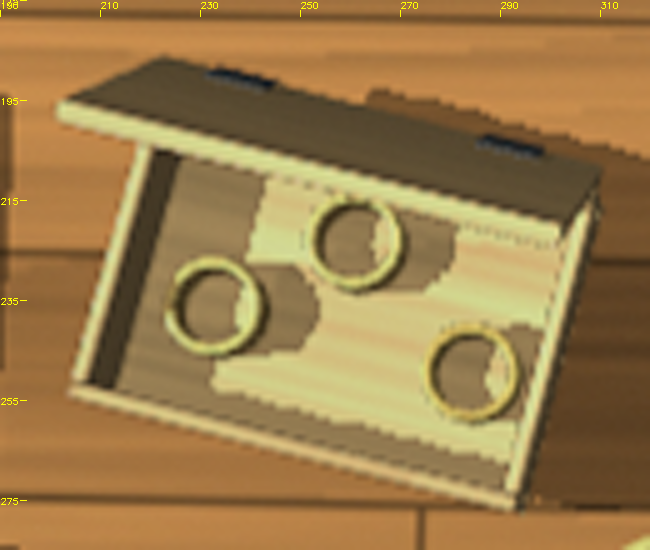

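View pics/scenec.png

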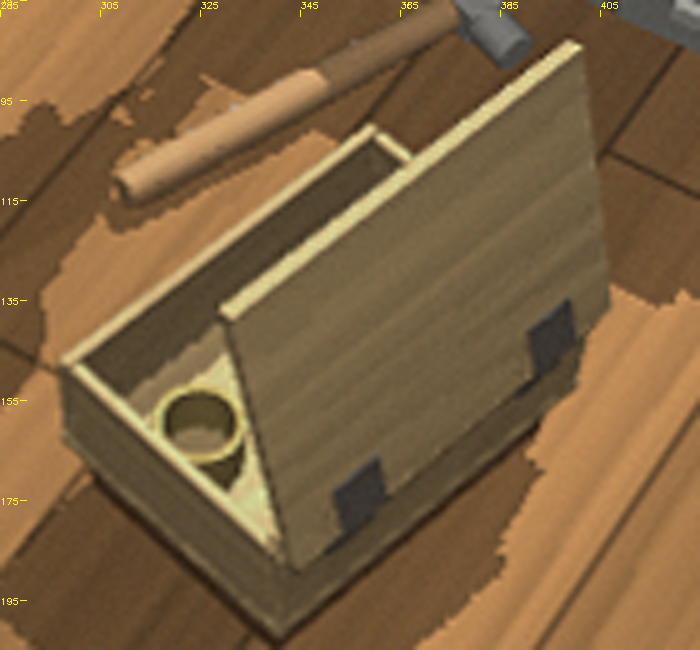

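Scene shows the lid's outer face towards that camera, with front-edge corners at (401.4,84.4) and (331,139) and hinge corners at (407,135.4) and (343.6,189.4). In top, the outer front-edge corners are at (201.6,195) and (303.6,218.2), and the box front corners at (204.4,253.4) and (293.4,276.6). Next I'll fit pose and lid angle.

```bash
cat > geo.py <<'E'
import numpy as np,cv2
from bench import bot
def proj(n,P):
    i=bot.camera_info(n);T=np.linalg.inv(i["pose"])
    d=np.array([i["k1"],0,0,0,0.])
    return cv2.projectPoints(np.asarray(P,float).reshape(-1,1,3),cv2.Rodrigues(T[:3,:3])[0],T[:3,3],i["camera_matrix"],d)[0][:,0]
def lid(a,y,n,th): # along, y, out from underside -> case frame
    return [.08-a*np.cos(th)+n*np.sin(th), y, .0755+a*np.sin(th)+n*np.cos(th)]
def world(p,c):
    x,y,z,w=c; R=np.array([[np.cos(w),-np.sin(w),0],[np.sin(w),np.cos(w),0],[0,0,1]])
    return np.asarray(p)@R.T+[x,y,z]
E
cat > fit.py <<'E'
from geo import *
from scipy.optimize import least_squares
np.set_printoptions(precision=4,suppress=True)
L,R=.11,-.11
def pts(th): return [[-.08,L,.075],[-.08,R,.075],lid(.16,L,.01,th),lid(.16,R,.01,th),lid(0,L,.01,th),lid(0,R,.01,th),lid(.16,R,0,th)]
ob={"top":[[204.4,253.4],[293.4,276.6],[201.6,195],[303.6,218.2],[223,186.4],[310.4,209.4],[302,222.6]],
"scene":[[359.4,100.2],[297.4,147],[401.4,84.4],[331,139],[407,135.4],[343.6,189.4],[329.4,136.6]]}
f=lambda v:np.concatenate([(proj(n,world(pts(v[4]),v[:4]))-ob[n]).ravel() for n in ob])
s=least_squares(f,[.6,.1,.03,-.2,1.1],loss="soft_l1")
print(s.x); print(f(s.x).reshape(2,7,2)); print("sd",np.sqrt(np.diag(np.linalg.inv(s.jac.T@s.jac))))
print("rim",world(lid(.16,0,.01,s.x[4]),s.x[:4]))
np.save("fit.npy",s.x)
E
python3 fit.py
```

```text
[ 0.4912  0.1582  0.0371 -0.2263  1.2655]
[[[-0.8142  0.8377]
  [-0.0819  0.22  ]
  [ 0.3064 -1.1016]
  [-0.5347  0.5067]
  [-0.6998 -0.6675]
  [ 0.4004 -2.0963]
  [ 0.0078  0.6925]]

 [[-1.1692 -1.2026]
  [-1.7257 -0.1822]
  [ 0.1716 -0.0502]
  [ 0.5836  0.1528]
  [ 0.1546  1.3725]
  [ 0.8612  0.2474]
  [-0.9987  0.6948]]]
sd [0.0012 0.0011 0.0023 0.0069 0.0114]
rim [0.5316 0.1489 0.2682]
```

The fit is good to about 1–2 px. The box sits on a 37 mm riser, the lid is at 1.27 rad, and the rim at z = 0.268 fits the sizes given. I'll check the planned path for reach and wrist-camera clearance before moving.

```bash
cat > plan.py <<'E'
from geo import *
from scipy.spatial.transform import Rotation as Ro
v=np.load("fit.npy");c,th0=v[:4],v[4]
def quat(flip):
    # tool x down; tool y (jaws) along +-case y
    w=c[3];y=np.array([-np.sin(w),np.cos(w),0])*flip;x=np.array([0,0,-1.])
    q=Ro.from_matrix(np.c_[x,y,np.cross(x,y)]).as_quat();return q[[3,0,1,2]]
def tcp(th,dx=0,dz=0,a=.14):
    return world(np.array(lid(a,0,.01,th))+[.011+dx,0,dz],c)
E
python3 - <<'E'
from plan import *
np.set_printoptions(precision=3,suppress=True)
print(bot.camera_info("wrist")["T_tool_cam"])
for f in (1,-1):
    for p in (tcp(th0,.04,.12),tcp(th0,.04),tcp(.6),tcp(0),tcp(0,0,.1)): print(f,p,bot.solve_ik(p,quat(f)))
E
```

```text
[[ 0.001 -0.287  0.958 -0.141]
 [ 1.     0.001 -0.001  0.001]
 [-0.     0.958  0.287 -0.073]
 [ 0.     0.     0.     1.   ]]
1 [0.587 0.136 0.369] [0.089 0.364 0.522 1.729 0.    0.315]
1 [0.587 0.136 0.249] [0.089 0.347 0.193 1.417 0.    0.315]
1 [0.473 0.162 0.2  ] [ 0.163  0.185 -0.157  1.229  0.     0.389]
1 [0.443 0.169 0.123] [ 0.187  0.192 -0.355  1.023  0.     0.414]
1 [0.443 0.169 0.223] [ 0.187  0.133 -0.163  1.275  0.     0.414]
-1 [0.587 0.136 0.369] [ 0.089  0.364  0.522  1.729  0.    -2.827]
-1 [0.587 0.136 0.249] [ 0.089  0.347  0.193  1.417  0.    -2.827]
-1 [0.473 0.162 0.2  ] [ 0.163  0.185 -0.157  1.229  0.    -2.752]
-1 [0.443 0.169 0.123] [ 0.187  0.192 -0.355  1.023  0.    -2.728]
-1 [0.443 0.169 0.223] [ 0.187  0.133 -0.163  1.275  0.    -2.728]
```

Run:
```python
from plan import *
np.set_printoptions(precision=3,suppress=True)
q=quat(1)
bot.grab(20)
p=bot.get_obs()["tool_pos"]
bot.servo_line([p[0],p[1],.37],vel=.2)
bot.move_pose(tcp(th0,.04,.12),q)
print("down hit",bot.servo_line(tcp(th0,.04),vel=.12,contact_N=5))
o=bot.get_obs();print(o["time"],o["tool_pos"],o["contact_force"],o["gripper_width"])
cv2.imwrite("pics/s1.png",bot.camera("scene")[20:260,240:480,::-1].repeat(2,0).repeat(2,1))
```

```text
down hit False
4.6583 [0.587 0.136 0.25 ] [-0.153  0.726  0.858] -0.0022220103751591953
```

View pics/s1.png

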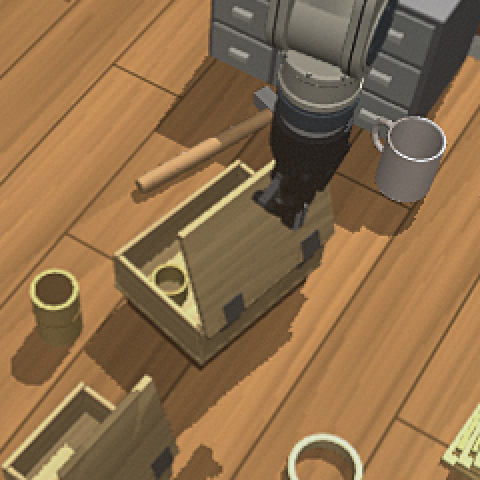

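The shut fingertips are just behind the lid near its upper edge, with no contact, and the lid hasn't moved. Now I'll push it along its arc.

Run:
```python
from plan import *
np.set_printoptions(precision=2,suppress=True)
for t in np.r_[np.arange(th0,.12,-.1),.08]:
    h=bot.servo_line(tcp(t),vel=.06,contact_N=15)
    o=bot.get_obs();print(round(t,2),h,round(o["time"],2),o["tool_pos"]*1000,o["contact_force"])
    if h: break
else:
    h=bot.servo_line(tcp(0,0,-.008),vel=.02,contact_N=8)
    o=bot.get_obs();print("seat",h,o["time"],o["tool_pos"]*1000,o["contact_force"],"expected z",tcp(0)[2])
cv2.imwrite("pics/s2.png",bot.camera("scene")[20:260,240:480,::-1].repeat(2,0).repeat(2,1))
```

```text
1.27 False 5.53 [548.22 145.11 249.18] [ 0.16 -0.2  -0.61]
1.17 False 5.91 [534.55 148.22 245.09] [-0.45 -0.47 -0.38]
1.07 False 6.29 [521.98 151.1  239.92] [-0.26 -0.75  0.22]
0.97 False 6.67 [509.89 153.87 233.34] [-0.08  0.66  0.46]
0.87 False 7.06 [498.53 156.51 225.6 ] [ 0.92  0.23 -0.47]
0.77 False 7.44 [487.93 158.92 216.71] [ 0.71 -0.87 -0.02]
0.67 False 7.83 [478.25 161.15 206.76] [ 0.65 -0.14  0.29]
0.57 False 8.21 [469.56 163.13 195.86] [-0.12 -0.41  0.35]
0.47 False 8.59 [461.87 164.87 184.  ] [ 1.13 -0.96  0.82]
0.37 False 8.97 [455.51 166.33 171.62] [-0.35  0.3  -0.26]
0.27 False 9.36 [450.35 167.49 158.56] [ 0.15 -0.5   0.55]
0.17 False 9.74 [446.52 168.37 145.08] [ 0.26  0.49 -0.02]
0.08 False 10.09 [444.29 168.87 133.3 ] [0.68 0.09 0.48]
seat True 10.6333 [444.2  169.14 126.04] [-2.08 -0.54  9.54] expected z 0.12256077865041343
```

View pics/s2.png

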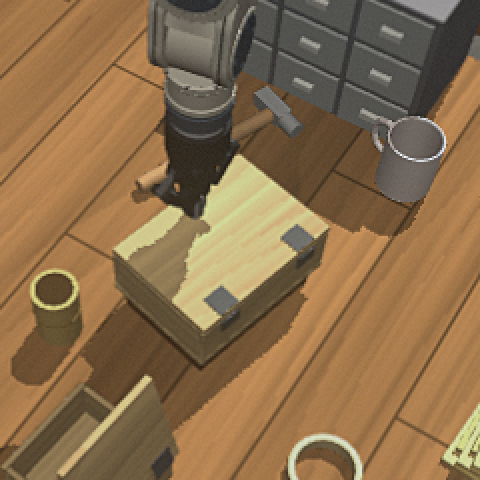

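The lid now looks level on its box, seated at 9.5 N with the tip at z = 126 mm against 122.6 expected. That is slightly high, so I'll check with a slightly firmer, slow press.

Run:
```python
from plan import *
np.set_printoptions(precision=2,suppress=True)
o=bot.get_obs();p=o["tool_pos"];print(p*1000,o["contact_force"])
h=bot.servo_line(p-[0,0,.005],vel=.01,contact_N=8)
o=bot.get_obs();print(h,o["tool_pos"]*1000,o["contact_force"])
bot.servo_line(p+[0,0,.15],vel=.1)
q=bot.get_obs()["tool_pos"]
bot.servo_line([.36,.33,q[2]],vel=.2)
bot.wait(.3);o=bot.get_obs();print(o["time"],o["tool_pos"],o["contact_force"])
a=bot.camera("scene")[60:220,270:450,::-1];b=bot.camera("top")[165:295,190:450,::-1]
a=cv2.resize(a,None,fx=3,fy=3);b=cv2.resize(b,None,fx=3,fy=3)
cv2.imwrite("pics/s3.png",a);cv2.imwrite("pics/t3.png",b)
```

```text
[444.23 169.15 126.06] [-3.25 -1.15  8.29]
True [444.23 169.15 126.08] [-1.45 -0.93  6.21]
13.9083 [0.36 0.33 0.28] [-1.06  1.33  0.36]
```

View pics/s3.png

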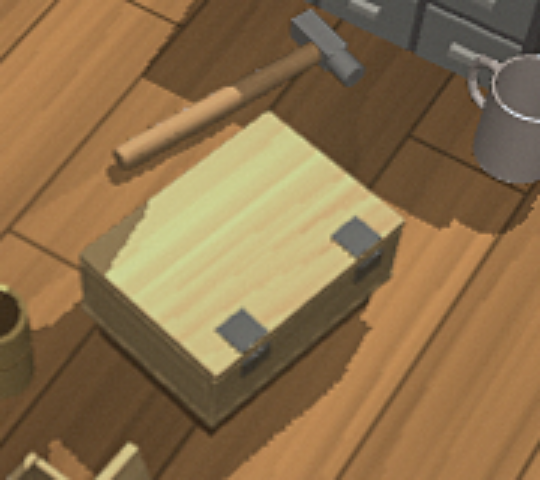

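View pics/t3.png

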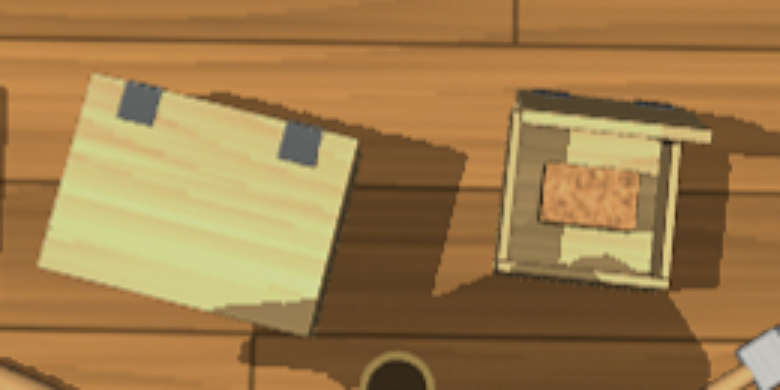

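The lid lies flat with only an even thin seam, and the square box's lid is still open as before. The second press gave no further travel, so the lid is at its stop. Handing in.

```bash
python3 -c "
from bench import bot
bot.job_done()"
```

```text
the job is handed in; nothing more can be done
```

The wide box's lid is fully shut, as far as my checks show, and the job is handed in. I pushed it down along its arc with shut fingertips and seated it with a light press of about 10 N. Then I pulled the arm clear, at about 14 s.

- **Lid shut:** a second press, set to stop at 8 N more, moved the lid no further. The final pictures show it flat on its box with an even, thin seam.
- **Square box:** its lid stands open as before; I did not touch it.
- **One disagreement:** the fingertips stopped at z = 126.0 mm, 3.5 mm above the fitted 122.6 mm. The height fit (standard deviation about 2.3 mm) and the 2 mm calibration could account for this. I took the hard stop as the evidence that the lid is shut.

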